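Seat the hanging cleats and hold a spring clamp open over the joint

ROBOT

A 6-joint arm with a two-finger parallel gripper is mounted at the origin on a cart in front of the work surface, level with it; the furniture and walls round the work are solid. World frame = base frame: x ahead of the robot, y to its left, z up, the work surface at z = 0. Lengths are in m, angles in rad, forces in N, time in s.
With the tool pointing down it reaches from about 0.35 to 0.975 m from the base axis. Payload 4.9 kg.
Tool frame: the origin (TCP) lies midway between the tips of the shut fingers; the grasp point (between the pads) lies 19 mm behind it; z points along the fingers, y is the line along which they close (so a half turn about z gives the same grasp; the last joint's range is limited). The gripper opens to 85 mm and grips with 20 to 120 N. Pads are 22 mm wide; open, the fingers measure 114 mm over their backs; the gripper's body (76 mm by 85 mm) begins 54 mm behind the grasp point. The pads swing forward as they close: fully open they stand 13 mm farther back than shut.
Start: joints at [0.985, 0.053, 1.613, -0, 1.476, -0.119], TCP at [0.281, 0.558, 0.231] pointing down, gripper open.
Joint ranges: [-3.01, 3.01], [-1.01, 2.22], [0.06, 2.58], [-1.02, 4.17], [0.09, 2.62], [-3.14, 3.14]. Speed limits (rad/s): [2.57, 2.57, 3.14, 3.14, 3.14, 3.14].

INTERFACE

Orientations are given as a unit quaternion [w, x, y, z].
In Python, from plant import manip gives the robot as it stands.
- The arm moves only by the tool move_arm, never from a script. Its argument "increments" is one flat list of numbers, 5 for each row, row after row: the shift along the tool's x, y, z in mm, then the turn about the tool's z in rad, then the opening, from 0 (shut) to 1 (fully open). In form: [tx, ty, tz, spin, jaw, tx, ty, tz, spin, jaw, ...]. A call has 1 to 8 rows; each row shifts and turns the commanded pose from where the row before left it, along the tool's axes as they then stand; what a row does not reach is not made up. A row lasts 1/12 s, in which the tool goes at most 41.7 mm and 7.16 degrees, less where a joint would pass 70% of its speed; a pose out of reach is approached as far as the arm can. A call with a gripper value outside its range is refused whole. The fingers move at their own pace and stop on an object; the grip force is fixed at half the most. Time passes only in rows, so rows that do not move let the fingers close. It gives the time, the measured TCP pose, the force, the opening and the grip force at its end, in the units of the state.
- manip.state(): the state, without advancing time (a new reading comes with each control period).
- manip.grab_frame(name): name is "scene" or "side" or "wrist"; returns a dict with "image" (384x512x3 uint8, blue, green, red), "fov_y" (degrees; the focal length in pixels is half the picture's height over the tangent of half this angle, whatever the lens; pixels are square), "cx", "cy" (the principal point, pixels), "k1" (the pictures are not rectified: a ray, as slopes to the right and down, at radius r is drawn at 1 + k1 r^2 times it, then the intrinsics apply), "eye" and "rotation" of the camera in the world; the wrist camera has in their place "T_tool_cam" (4x4, takes a point from camera to tool coordinates, whose origin is the TCP and whose axes are the flange's). Camera axes: x right, y down, z forward; pixel columns grow to the right and rows downward; lengths in m; the calibration is good to about 2 mm. A picture is of the moment at which its call begins: read the wrist's pose just before it. There is no depth.
- manip.job_done(): hands the job in; it is judged then, once.
The state is a dict: "time": time; "joint_pos": joint angles; "joint_vel": joint speeds; "joint_efforts": joint torques, N m; "tool_pos": TCP position; "tool_rot": TCP orientation; "contact_force": force on the tool from outside, world axes, zero at the start; "ft_torque": the same for the moment, N m; "gripper_width": opening from 0.0 (shut) to 1.0 (fully open); "grasp_force": force on a finger pad.
Only numpy, scipy, OpenCV 4.12 (cv2) and the standard library are available. Lean on these libraries where they do the work, as an engineer would, in place of code of your own. Each camera call takes 0.05 s, during which the arm holds its last target. There are 200 camera calls.

TASK

I am about to glue the two hanging cleats to the back of this little rack: first stand each cleat upright on the rest of its own length, ends in line with the rest and snug against the panel, and let go of it. Then squeeze the larger spring clamp open, lift it off its rail and hold it gaping over the middle of the long cleat, one jaw in front of the cleat and one behind the panel, with both pads reaching down past the panel's top edge and the clamp touching neither wood, so that I can still nudge the cleat. Finish holding it open like that - do not let it bite - and do not bump the work or disturb the small clamp, the glue bottle or the tape measure.

Things in the scene. Friction and masses are not known exactly. Their poses are not given: they have to be found in the camera images.
- rack: small plywood wall rack, fixed, standing on its shelf, back panel towards the robot. Origin: under the panel's middle, on the bench; z up, y along the panel, x through it, away from the robot. Panel 9 mm thick, 250 mm long, 90 mm high; shelf and 46 mm high cheeks lie up to 80 mm behind. On its near face (-x) two pine rests, 18 mm deep and 20 mm tall, top 66 mm high, one 105 mm long, one 70 mm
- panel_edge (a point): point on the panel's top edge (90 mm high), in the middle of its 9 mm thickness, right behind the middle of the long rest; axes as the rack's
- long_rest (a point): seat of the long cleat: where the middle of its underside belongs, on top of the 105 mm rest (at rack y = +60 mm), 7 mm in front of the panel's near face; axes as the rack's
- short_rest (a point): seat of the short cleat: where the middle of its underside belongs, on top of the 70 mm rest (at rack y = -80 mm), 7 mm in front of the panel's near face; axes as the rack's
- long_cleat: long hanging cleat: plain pine bar 14 mm thick (x), 105 mm long (y), 42 mm tall (z), about 45 g, loose, standing on its lower edge on the bench. Origin: middle of its underside. Seated on its rest it stands 18 mm above the panel's edge, which leaves that much to hold it by. Either face may go to the panel
- short_cleat: short hanging cleat: the same bar but 70 mm long, about 30 g. Origin: middle of its underside
- clamp_rail: clamp rail, fixed, running roughly away from the robot: pine strip 12 mm thick (x), 190 mm long (y), upright on a 70 x 200 mm foot; its top is 80 mm high. Origin: under its middle, on the bench
- large_clamp: larger of two like spring clamps (121 mm tall, 18 mm wide, 130 g), steel with black rubber handles, biting over the rail's top, handles up. Origin: pivot, 9 mm above the rail. x: the way jaws and handles part; y: along the rail; z up; the frame leans with the -x half. Handles 12 to 60 mm above the pivot, outer faces 61 mm apart at the top; squeezed to the stop they are upright, 26 mm apart
- large_clamp_jaw (a joint): angle between the halves of the large clamp: 0 biting the rail, grows as the handles are squeezed, 0.62 at the stop (pads then 44 mm apart, arms 36 mm apart 18 mm below the pivot, pivot drum of 9 mm radius), -0.22 fully shut. Each half turns by half of it. The spring takes about 7 N at the handles' tops to start and 20 N at mid handle to stay at the stop
- large_clamp_pad_fixed (a point): middle of the biting face of the large clamp's pad on its -x half, 54 mm below the pivot (50 mm when open); pads are 14 mm tall, 18 mm wide, 6 mm thick
- large_clamp_pad_moving (a point): the same point of the pad on the other half (+x)
- small_clamp: smaller clamp of the same kind (80 mm tall) on the same rail, nearer or farther than the large one; it opens to 24 mm only, too little for this job. Origin: its pivot, 6 mm above the rail
- wood_glue: glue bottle with a pointed red cap, 36 mm across and 155 mm tall, standing beyond the right end of the rack. Origin: middle of its underside
- tape: tape measure, 34 x 105 x 68 mm, on the left beyond the clamp rail. Origin: middle of its underside
Mind the look-alikes: they are no part of the job. Leave any blue look-alike of the short_cleat alone.

How it is judged:
On the way, in this order (a step that is already met when the one before it is completed fails the run):
1. each cleat stands on the rest of its own length, snug against the panel, and is released (x of long_cleat in the frame of rack between -0.0165 and -0.0075 m and y of long_cleat in the frame of rack between 0.052 and 0.068 m and z of long_cleat in the frame of rack between 0.063 and 0.069 m and angle between the y axis of each of long_cleat, short_cleat and the y axis of rack, either way round below 0.12 rad and angle between each of long_cleat, short_cleat's own z axis and vertical below 0.08 rad and x of short_cleat in the frame of rack between -0.0165 and -0.0075 m and y of short_cleat in the frame of rack between -0.088 and -0.072 m and z of short_cleat in the frame of rack between 0.063 and 0.069 m and contact force between the fingers and long_cleat below 0.1 N and contact force between the fingers and short_cleat below 0.1 N), for 0.2 s.
2. the large clamp is squeezed open and lifted clear of the rail (value of joint large_clamp_jaw above 0.3 rad and z of large_clamp in the frame of clamp_rail above 0.15 m and contact force between large_clamp and the fingers above 2 N), for 0.1 s.
At the end, for the whole second after the job is handed in: Cleats on own rests (8 mm along, 5 mm off face, 3 mm high, 0.12 rad). Large clamp in the fingers (> 2 N), jaw angle > 0.40, still, touching no rack, cleat or rail; pads either side of long cleat and panel, 1.5 mm clear, 3 to 30 mm below the panel's edge, within 20 mm of the cleat's middle (x of long_cleat in the frame of rack between -0.0165 and -0.0075 m and y of long_cleat in the frame of rack between 0.052 and 0.068 m and z of long_cleat in the frame of rack between 0.063 and 0.069 m and angle between the y axis of each of long_cleat, short_cleat and the y axis of rack, either way round below 0.12 rad and angle between each of long_cleat, short_cleat's own z axis and vertical below 0.08 rad and x of short_cleat in the frame of rack between -0.0165 and -0.0075 m and y of short_cleat in the frame of rack between -0.088 and -0.072 m and z of short_cleat in the frame of rack between 0.063 and 0.069 m and ((x of large_clamp_pad_fixed in the frame of rack below -0.02 m and x of large_clamp_pad_moving in the frame of rack above 0.006 m) or (x of large_clamp_pad_moving in the frame of rack below -0.02 m and x of large_clamp_pad_fixed in the frame of rack above 0.006 m)) and z of large_clamp_pad_fixed in the frame of rack between 0.06 and 0.087 m and y of large_clamp_pad_fixed in the frame of rack between 0.04 and 0.08 m and z of large_clamp_pad_moving in the frame of rack between 0.06 and 0.087 m and y of large_clamp_pad_moving in the frame of rack between 0.04 and 0.08 m and value of joint large_clamp_jaw above 0.4 rad and contact force between large_clamp and the fingers above 2 N and linear speed of large_clamp below 0.03 m/s and angle between large_clamp's own y axis and vertical above 1.37 rad and contact force between large_clamp and rack below 0.3 N and contact force between large_clamp and long_cleat below 0.3 N and contact force between large_clamp and short_cleat below 0.3 N and contact force between large_clamp and clamp_rail below 0.3 N and contact force between the fingers and long_cleat below 0.2 N and contact force between the fingers and short_cleat below 0.2 N); the arm keeps its last pose, push and grip.
It fails at once if the glue bottle is moved by more than 30 mm (distance of wood_glue from where it was at the start of the episode above 0.03 m).
It fails at once if the tape measure is moved by more than 30 mm (distance of tape from where it was at the start of the episode above 0.03 m).
It fails at once if the small clamp is moved by more than 20 mm (distance of small_clamp from where it was at the start of the episode above 0.02 m).
It fails at once if the large clamp bumps the rack or a cleat with more than 6 N (contact force between large_clamp and rack above 6 N or contact force between large_clamp and long_cleat above 6 N or contact force between large_clamp and short_cleat above 6 N).
It also fails if it takes over 67 s, if anything falls off the work surface, if the arm or the gripper's body presses on something with over 40 N, if the wrist force passes 120 N, or if a joint passes its speed limit or range.

## Working session

There is one attempt and no reset: what is moved stays moved. The work goes in short steps, Python scripts to look and compute and a tool call to move; the robot and the scene stay as the last step left them, time stands still between calls to the robot, and variables do not carry over. Pictures are saved under pics/ and viewed, at most 10 in all, crops included, and the job is handed in when it is done.

Besides the shell and the picture viewer there is one more tool, called after "Emit:" by a JSON object that holds its "api" and its "payload". move_arm: Moves the arm, as the interface text tells. Its arguments: {"type":"object","properties":{"increments":{"type":"array"}},"required":["increments"]}

```bash
ls && mkdir -p pics && cat > h.py <<'E'
import numpy as np, cv2, json
from plant import manip
from scipy.spatial.transform import Rotation as R
def shot(name,fn):
    s=manip.state(); f=manip.grab_frame(name); cv2.imwrite(f'pics/{fn}.png',f['image'])
    if 'T_tool_cam' in f:
        T=np.eye(4); q=s['tool_rot']; T[:3,:3]=R.from_quat([q[1],q[2],q[3],q[0]]).as_matrix(); T[:3,3]=s['tool_pos']
        C=T@np.array(f['T_tool_cam']); eye,rot=C[:3,3],C[:3,:3]
    else: eye,rot=np.array(f['eye']),np.array(f['rotation'])
    h=f['image'].shape[0]; F=h/2/np.tan(np.radians(f['fov_y'])/2)
    json.dump(dict(eye=list(map(float,eye)),rot=np.array(rot).tolist(),F=float(F),cx=float(f['cx']),cy=float(f['cy']),k1=float(f['k1'])),open(f'pics/{fn}.json','w'))
def ray(fn,uv):
    c=json.load(open(f'pics/{fn}.json')); K=np.array([[c['F'],0,c['cx']],[0,c['F'],c['cy']],[0,0,1]])
    p=cv2.undistortPoints(np.array([[uv]],float),K,np.array([c['k1'],0,0,0,0.]),None,None)[0,0]
    return np.array(c['eye']),np.array(c['rot'])@np.r_[p,1]
def atz(fn,uv,z):
    e,d=ray(fn,uv); return e+d*(z-e[2])/d[2]
def tri(*obs):
    A=np.zeros((3,3));b=np.zeros(3);L=[]
    for fn,uv in obs:
        e,d=ray(fn,uv); d=d/np.linalg.norm(d); P=np.eye(3)-np.outer(d,d); A+=P;b+=P@e;L.append((e,P))
    x=np.linalg.solve(A,b); return x,max(np.linalg.norm(P@(x-e)) for e,P in L)
def proj(fn,X):
    c=json.load(open(f'pics/{fn}.json')); p=np.array(c['rot']).T@(np.array(X)-c['eye']); p=p[:2]/p[2]
    p=p*(1+c['k1']*(p@p)); return np.array([c['F']*p[0]+c['cx'],c['F']*p[1]+c['cy']])
def crop(fn,x,y,w,h,k,out):
    im=cv2.imread(f'pics/{fn}.png')[y:y+h,x:x+w]; cv2.imwrite(f'pics/{out}.png',cv2.resize(im,None,fx=k,fy=k,interpolation=cv2.INTER_CUBIC))
E
python3 - <<'E'
from h import *
shot('scene','sc0');shot('side','sd0');shot('wrist','w0')
for n in('sc0','sd0','w0'):
    c=json.load(open(f'pics/{n}.json'));print(n,np.round(c['eye'],3),np.round(c['rot'],2).tolist(),c['F'])
a=cv2.imread('pics/sc0.png');b=cv2.imread('pics/sd0.png')
cv2.imwrite('pics/sc0b.png',cv2.resize(a,(800,600),interpolation=cv2.INTER_CUBIC))
cv2.imwrite('pics/sd0b.png',cv2.resize(b,(800,600),interpolation=cv2.INTER_CUBIC))
print(manip.state())
E
```

```text
pics
sc0 [-0.181  1.026  0.598] [0.17, -0.29, 0.79, -0.52] 415.2451402731563
sd0 [0.563 1.15  0.654] [-0.01, -0.0, 0.86, -0.51] 371.6000188767228
w0 [0.223 0.587 0.373] [[0.45, 0.86, 0.23], [0.89, -0.43, -0.12], [-0.0, 0.26, -0.97]] 290.89207488215584
{'time': 0.15, 'joint_pos': array([ 9.84999224e-01,  5.31978262e-02,  1.61400001e+00,  1.44374721e-05,
        1.47604175e+00, -1.18986640e-01]), 'joint_vel': array([-0.00282592, -0.00183897, -0.00309426, -0.00036021, -0.00121126,
       -0.00011834]), 'joint_efforts': array([ 1.63442364e-04, -3.94238770e+01, -3.70722950e+01, -9.78776143e-05,
        4.61334581e-03, -1.20068972e-05]), 'tool_pos': array([0.2809818 , 0.55771098, 0.23033724]), 'tool_rot': array([-2.90957932e-04,  2.31292347e-01,  9.72883946e-01, -7.70382743e-04]), 'contact_force': array([-0.7631288 ,  0.00255318,  0.7089552 ]), 'ft_torque': array([0.00270323, 0.0104905 , 0.03811831]), 'grasp_force': 0.0, 'gripper_width': 1.0006489025142096}
```

```bash
sed -i "s/else: eye,rot=.*/else:\n        eye=np.array(f['eye']); q=f['rotation']; rot=R.from_quat([q[1],q[2],q[3],q[0]]).as_matrix()/" h.py && python3 - <<'E'
from h import *
for n in('sc0','sd0'):
    c=json.load(open(f'pics/{n}.json')); q=c['rot']; c['rot']=R.from_quat([q[1],q[2],q[3],q[0]]).as_matrix().tolist(); json.dump(c,open(f'pics/{n}.json','w'))
    print(np.round(c['rot'],2).tolist())
E
```

```text
[[-0.77, -0.28, 0.57], [-0.63, 0.3, -0.71], [0.03, -0.91, -0.41]]
[[-1.0, -0.01, -0.02], [0.01, 0.48, -0.88], [0.02, -0.88, -0.48]]
```

View pics/sc0b.png

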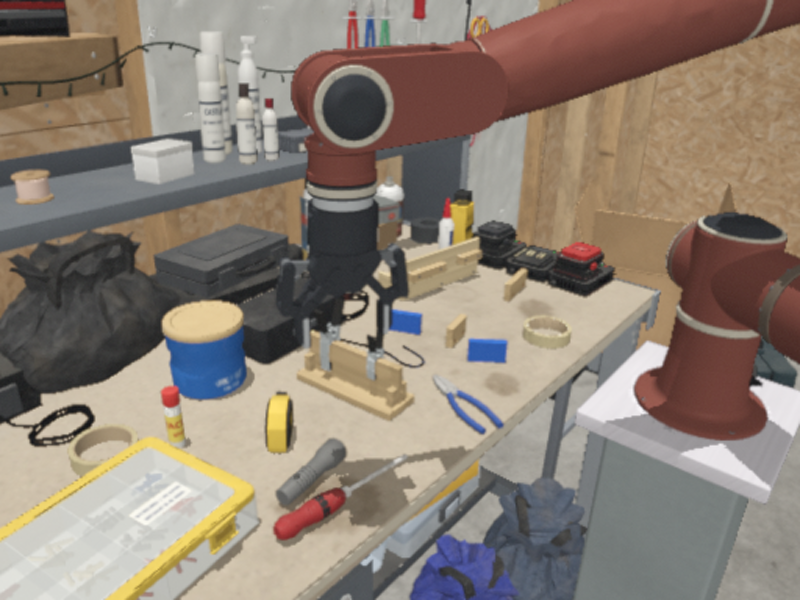

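View pics/sd0b.png

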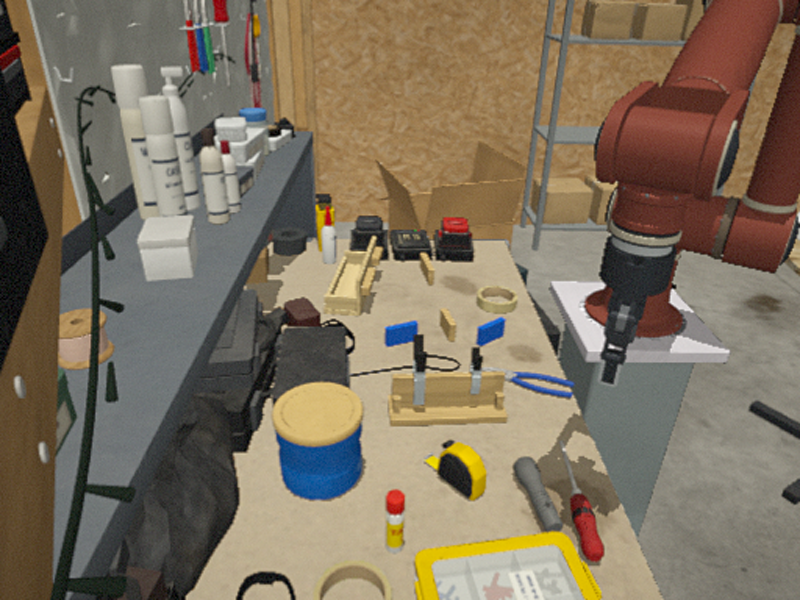

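Candidates for the cleats (sc0b pixels): pine bar (515,285), pine bar (456,330), blue bars (405,320) and (487,350), which are look-alikes to leave alone. Clamps: tall one farther along the rail, sd0b (418,370), and the small one at (476,370). Now rough positions.

```bash
python3 - <<'E'
from h import *
k=1/1.5625
def s(n,u,v,z): print(n,(u,v),np.round(atz(n,(u*k,v*k),z),3))
s('sd0',427,283,0);s('sd0',448,340,0);s('sd0',401,345,0);s('sd0',490,343,0)
s('sc0',514,298,0);s('sc0',456,345,0)
s('sd0',391,375,.08);s('sd0',503,377,.08); s('sd0',418,372,.08);s('sd0',476,376,.08)
s('sd0',375,238,.09);s('sd0',360,290,.09); s('sd0',329,262,0)
s('sd0',460,490,0)
E
```

```text
sd0 (427, 283) [ 0.463 -0.136  0.   ]
sd0 (448, 340) [0.434 0.126 0.   ]
sd0 (401, 345) [0.533 0.147 0.   ]
sd0 (490, 343) [0.347 0.136 0.   ]
sc0 (514, 298) [ 0.448 -0.15   0.   ]
sc0 (456, 345) [0.419 0.114 0.   ]
sd0 (391, 375) [0.555 0.361 0.08 ]
sd0 (503, 377) [0.367 0.364 0.08 ]
sd0 (418, 372) [0.509 0.352 0.08 ]
sd0 (476, 376) [0.412 0.362 0.08 ]
sd0 (375, 238) [ 0.594 -0.205  0.09 ]
sd0 (360, 290) [0.619 0.077 0.09 ]
sd0 (329, 262) [ 0.717 -0.252  0.   ]
sd0 (460, 490) [0.452 0.536 0.   ]
```

```bash
cat >> h.py <<'E'
def pose():
    s=manip.state(); q=s['tool_rot']; M=R.from_quat([q[1],q[2],q[3],q[0]]).as_matrix()
    return np.array(s['tool_pos']),M,np.arctan2(M[1,1],M[0,1]),s
def plan(target,psi=None,jaw=1,n=None,vmax=36):
    """rows to a world TCP target, tool y at azimuth psi (nearest half turn unless given exactly)"""
    p,M,a,s=pose(); d=(np.array(target)-p)*1000
    sp=0 if psi is None else -((psi-a+np.pi)%(2*np.pi)-np.pi)
    n=n or int(max(np.ceil(np.linalg.norm(d)/vmax),np.ceil(abs(sp)/.115),1))
    out=[]
    for i in range(n):
        t=M.T@(d/n); out.append([round(float(x),1) for x in t]+[round(sp/n,4),jaw]); 
        M=M@R.from_rotvec([0,0,sp/n]).as_matrix()
    print('p',np.round(p,4),'psi',round(a,4),'t',round(s['time'],2),'w',round(s['gripper_width'],3),'n',n); print(out if sp else f'{n} x {out[0]}')
E
python3 - <<'E'
from h import *
plan([.48,.04,.28],0.0)
E
```

```text
p [0.281  0.5577 0.2303] psi 1.104 t 0.15 w 1.001 n 16
[[-25.7, -23.3, -3.1, np.float64(0.069), 1], [-27.2, -21.5, -3.1, np.float64(0.069), 1], [-28.6, -19.5, -3.1, np.float64(0.069), 1], [-29.9, -17.5, -3.1, np.float64(0.069), 1], [-31.0, -15.4, -3.1, np.float64(0.069), 1], [-32.0, -13.2, -3.1, np.float64(0.069), 1], [-32.9, -11.0, -3.1, np.float64(0.069), 1], [-33.6, -8.7, -3.1, np.float64(0.069), 1], [-34.1, -6.4, -3.1, np.float64(0.069), 1], [-34.4, -4.0, -3.1, np.float64(0.069), 1], [-34.6, -1.6, -3.1, np.float64(0.069), 1], [-34.7, 0.8, -3.1, np.float64(0.069), 1], [-34.5, 3.1, -3.1, np.float64(0.069), 1], [-34.2, 5.5, -3.1, np.float64(0.069), 1], [-33.8, 7.9, -3.1, np.float64(0.069), 1], [-33.1, 10.2, -3.1, np.float64(0.069), 1]]
```

Emit:
{"api": "move_arm", "payload": {"increments": [-26,-23,-3,0.069,1,-27,-21,-3,0.069,1,-29,-19,-3,0.069,1,-30,-17,-3,0.069,1,-31,-15,-3,0.069,1,-32,-13,-3,0.069,1,-33,-11,-3,0.069,1,-34,-9,-3,0.069,1]}}

```text
time: 0.82
tool_pos: [0.3828, 0.2988, 0.2551]
tool_rot: [-0.0, 0.489, 0.872, -0.0]
contact_force: [0.7, -0.9, -0.7]
gripper_width: 1.003
grasp_force: 0.0
```

Emit:
{"api": "move_arm", "payload": {"increments": [-34,-6,-3,0.069,1,-34,-4,-3,0.069,1,-35,-2,-3,0.069,1,-35,1,-3,0.069,1,-34,3,-3,0.069,1,-34,5,-3,0.069,1,-34,8,-3,0.069,1,-33,10,-3,0.069,1]}}

```text
time: 1.48
tool_pos: [0.4818, 0.0402, 0.2793]
tool_rot: [-0.0, 0.708, 0.706, 0.0]
contact_force: [0.7, 1.4, -0.9]
gripper_width: 1.0
grasp_force: 0.0
```

Emit:
{"api": "move_arm", "payload": {"increments": [0,0,0,0,1,0,0,0,0,1]}}

```text
time: 1.65
tool_pos: [0.4818, 0.0406, 0.2791]
tool_rot: [-0.0, 0.708, 0.706, -0.0]
contact_force: [0.2, -0.0, -0.7]
gripper_width: 1.001
grasp_force: 0.0
```

```bash
python3 - <<'E'
from h import *
p,M,a,s=pose();print(p,a,s['time'],np.round(s['joint_vel'],3)); shot('wrist','w1'); crop('w1',0,0,512,384,1.5625,'w1b')
E
```

```text
[0.48182019 0.04063261 0.2790583 ] -0.0028251646898224394 1.65 [ 0.049 -0.012  0.015  0.01   0.004  0.001]
```

View pics/w1b.png

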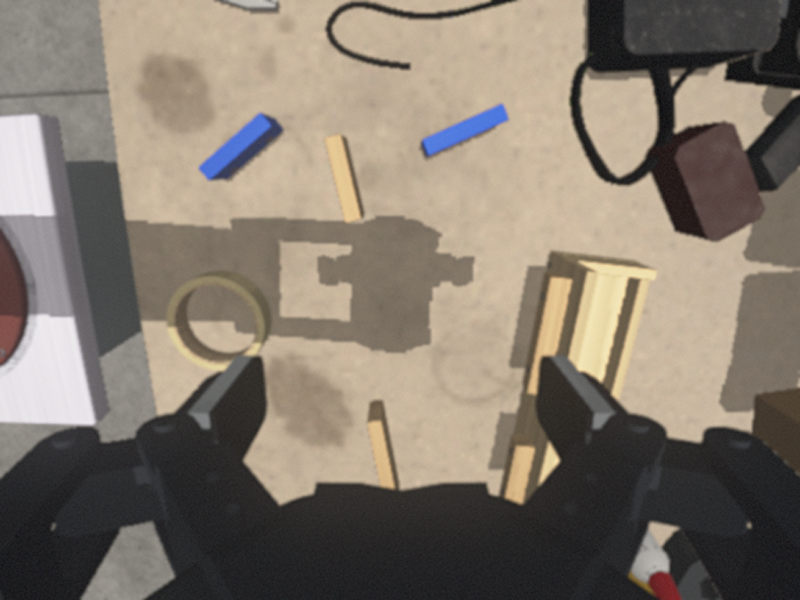

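w1b (up = world +y, right = +x): short pine cleat top at (335,137)–(352,220) (≈70 mm long at this scale), other pine bar at (383,450) partly hidden, blue look-alikes (240,147) and (465,130), rack right with long rest (550,330) and short rest (520,470). I need a second view farther to −y.

Emit:
{"api": "move_arm", "payload": {"increments": [-34,0,0,0,1,-34,0,0,0,1,-34,0,0,0,1,-34,0,0,0,1,-34,0,0,0,1,0,0,0,0,1,0,0,0,0,1]}}

```text
time: 2.28
tool_pos: [0.4815, -0.1278, 0.2789]
tool_rot: [-0.001, 0.707, 0.707, 0.0]
contact_force: [0.4, -0.3, -0.2]
gripper_width: 0.999
grasp_force: 0.0
```

```bash
python3 - <<'E'
from h import *
p,M,a,s=pose();print(p,a,s['time'],np.round(s['joint_vel'],3)); shot('wrist','w2'); 
# crops side by side at 3x: w1 rack + w2 rack
a=cv2.imread('pics/w1.png');b=cv2.imread('pics/w2.png')
cv2.imwrite('pics/w2b.png',cv2.resize(b,None,fx=1.5625,fy=1.5625,interpolation=cv2.INTER_CUBIC))
E
```

```text
[ 0.48146717 -0.12776094  0.27885684] -0.00043875841340335547 2.2833 [ 0.041 -0.01   0.009  0.007  0.001  0.006]
```

View pics/w2b.png

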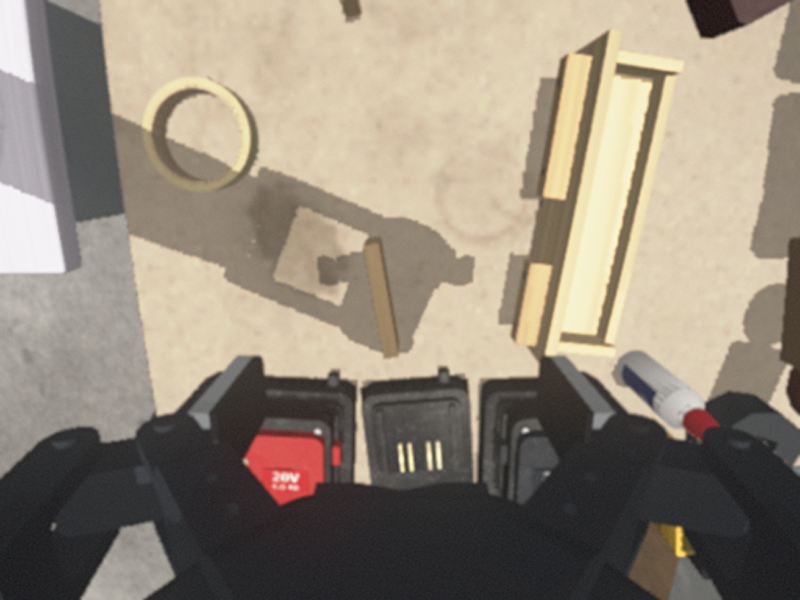

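```bash
python3 - <<'E'
from h import *
c=np.zeros((600,800,3),np.uint8)
def put(fn,x,y,w,h,k,ox,oy):
    im=cv2.resize(cv2.imread(f'pics/{fn}.png')[y:y+h,x:x+w],None,fx=k,fy=k,interpolation=cv2.INTER_CUBIC); c[oy:oy+im.shape[0],ox:ox+im.shape[1]]=im
put('w2',310,10,140,225,2.6,0,0)
put('w1',200,80,40,65,4.5,366,0)
put('w2',225,145,40,90,3.2,366,300)
put('w1',330,155,100,105,2.5,548,0)
put('w1',310,225,100,105,2.5,548,300)
cv2.imwrite('pics/mos.png',c)
E
```

```text
(no output)
```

View pics/mos.png

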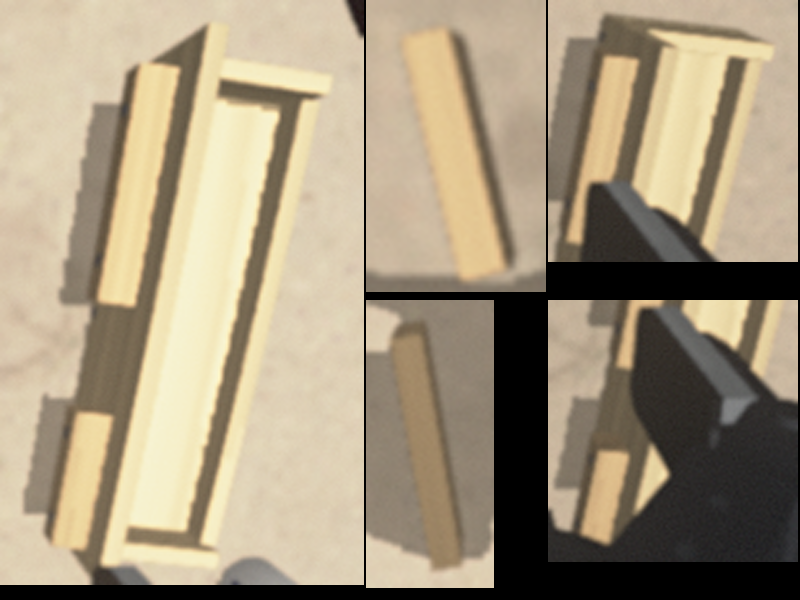

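```bash
python3 - <<'E'
from h import *
from scipy.optimize import least_squares
A=lambda u,v:('w2',(310+(u+.5)/2.6-.5,10+(v+.5)/2.6-.5)); B=lambda u,v:('w1',(200+(u-366+.5)/4.5-.5,80+(v+.5)/4.5-.5))
C=lambda u,v:('w2',(225+(u-366+.5)/3.2-.5,145+(v-300+.5)/3.2-.5)); D=lambda u,v:('w1',(330+(u-548+.5)/2.5-.5,155+(v+.5)/2.5-.5)); E=lambda u,v:('w1',(310+(u-548+.5)/2.5-.5,225+(v-300+.5)/2.5-.5))
print('tri rests')
for a,b in[(A(142,63),D(601,55)),(A(180,67),D(638,58)),(A(97,301),D(567,242)),(A(77,411),E(597,450)),(A(113,414),E(628,450)),(A(52,543),E(577,540))]: print(np.round(tri(a,b)[0],4),round(tri(a,b)[1],4))
obs=[]
def add(o,X): obs.append((o,X))
for f,pts in((A,{(208,23):(-.0045,.125,.09),(227,26):(.0045,.125,.09),(102,563):(-.0045,-.125,.09),(120,565):(.0045,-.125,.09),
 (142,63):(-.0225,.1125,.066),(180,67):(-.0045,.1125,.066),(97,301):(-.0225,.0075,.066),(135,306):(-.0045,.0075,.066),(77,411):(-.0225,-.045,.066),(113,414):(-.0045,-.045,.066),(52,543):(-.0225,-.115,.066),(88,549):(-.0045,-.115,.066)}),
 (D,{(601,55):(-.0225,.1125,.066),(638,58):(-.0045,.1125,.066),(567,242):(-.0225,.0075,.066)}),
 (E,{(597,450):(-.0225,-.045,.066),(628,450):(-.0045,-.045,.066),(577,540):(-.0225,-.115,.066),(607,545):(-.0045,-.115,.066)})):
    for uv,X in pts.items(): add(f(*uv),X)
def W(p,X): c,s=np.cos(p[3]),np.sin(p[3]); return np.array([p[0]+c*X[0]-s*X[1],p[1]+s*X[0]+c*X[1],p[2]+X[2]])
r=least_squares(lambda p:np.concatenate([proj(o[0],W(p,X))-o[1] for o,X in obs]),[.6,-.06,0,-.15],loss='soft_l1')
print('rack',np.round(r.x,4)); print(np.round([np.r_[o[1],proj(o[0],W(r.x,X))-o[1]] for o,X in obs],1).tolist())
print('short',[np.round(atz(*B(*q),.042)[:2],4).tolist() for q in((402,40),(450,28),(507,268),(460,280))])
print('long',[np.round(atz(*C(*q),.042)[:2],4).tolist() for q in((394,340),(428,333),(462,563),(432,570))])
E
```

```text
tri rests
[0.6036 0.02   0.0643] 0.0013
[0.6216 0.0186 0.065 ] 0.0003
[ 0.5914 -0.0836  0.0669] 0.0003
[ 0.585  -0.1358  0.0666] 0.0005
[ 0.6035 -0.1377  0.0642] 0.0005
[ 0.5814 -0.2093  0.0522] 0.0004
rack [ 0.6143 -0.0937 -0.0036 -0.1093]
[[389.7, 18.5, -0.3, 0.0], [397.0, 19.7, 0.4, 0.1], [348.9, 226.2, -1.7, 8.3], [355.8, 227.0, -1.7, 8.2], [364.3, 33.9, -1.2, -0.1], [378.9, 35.5, -0.7, 0.6], [347.0, 125.5, 0.2, -0.0], [361.6, 127.4, -0.1, -0.2], [339.3, 167.8, 0.3, -0.5], [353.2, 168.9, 0.3, -0.1], [329.7, 218.5, 0.3, 0.2], [343.5, 220.8, -0.3, -0.8], [350.9, 176.7, 1.1, -0.7], [365.7, 177.9, -0.1, -0.4], [337.3, 251.5, -0.1, -1.4], [329.3, 284.7, 1.1, -1.5], [341.7, 284.7, 1.0, -0.5], [321.3, 320.7, 0.5, 2.7], [333.3, 322.7, 0.3, 1.6]]
short [[0.4211, 0.1287], [0.4346, 0.1318], [0.449, 0.0652], [0.4353, 0.0618]]
long [[0.4513, -0.1267], [0.4654, -0.1238], [0.4793, -0.2258], [0.4661, -0.2291]]
```

```bash
cat > rack.py <<'E'
from h import *
from scipy.optimize import least_squares
A=lambda u,v:('w2',(310+(u+.5)/2.6-.5,10+(v+.5)/2.6-.5)); D=lambda u,v:('w1',(330+(u-548+.5)/2.5-.5,155+(v+.5)/2.5-.5)); E=lambda u,v:('w1',(310+(u-548+.5)/2.5-.5,225+(v-300+.5)/2.5-.5))
obs=[]
for f,pts in((A,{(208,23):(-.0045,.125,.09),(227,26):(.0045,.125,.09),
 (142,63):(-.0225,.1125,.066),(180,67):(-.0045,.1125,.066),(97,301):(-.0225,.0075,.066),(135,306):(-.0045,.0075,.066),(77,411):(-.0225,-.045,.066),(113,414):(-.0045,-.045,.066),(52,543):(-.0225,-.115,.066),(88,549):(-.0045,-.115,.066)}),
 (D,{(601,55):(-.0225,.1125,.066),(638,58):(-.0045,.1125,.066),(567,242):(-.0225,.0075,.066)}),
 (E,{(597,450):(-.0225,-.045,.066),(628,450):(-.0045,-.045,.066)})):
    for uv,X in pts.items(): obs.append((f(*uv),X))
def W(p,X): c,s=np.cos(p[3]),np.sin(p[3]); return np.array([p[0]+c*X[0]-s*X[1],p[1]+s*X[0]+c*X[1],p[2]+X[2]])
def fit(zf): return least_squares(lambda q:np.concatenate([proj(o[0],W([q[0],q[1],q[2] if zf else 0,q[3]],X))-o[1] for o,X in obs]),[.6,-.06,0,-.15],loss='soft_l1')
if __name__=='__main__':
    for zf in(1,0):
        r=fit(zf); print('rack',np.round(r.x,4),r.cost); print(np.round([proj(o[0],W(r.x,X))-o[1] for o,X in obs],1).tolist())
    for n,X in(('long_rest',(-.0115,.06,.066)),('short_rest',(-.0115,-.08,.066)),('edge',(0,.06,.09))): print(n,np.round(W(r.x,X),4))
E
python3 rack.py
```

```text
rack [ 0.6135 -0.094  -0.0017 -0.111 ] 3.198709603262934
[[-0.1, -0.3], [0.7, -0.1], [-1.1, -0.3], [-0.6, 0.4], [0.0, 0.2], [-0.2, 0.1], [0.0, -0.1], [0.1, 0.4], [-0.1, 0.8], [-0.6, -0.1], [1.1, -0.2], [-0.0, 0.1], [-0.3, -0.6], [0.8, -0.6], [0.7, 0.4]]
rack [ 0.613  -0.0938  0.0096 -0.1107] 4.236626169781834
[[4.1, -3.6], [5.2, -3.4], [1.9, -2.9], [3.0, -2.1], [2.4, 0.7], [2.6, 0.6], [2.1, 1.7], [2.6, 2.1], [1.6, 4.0], [1.4, 3.1], [3.5, 1.8], [2.8, 2.2], [1.5, 3.3], [2.3, 4.0], [2.6, 5.1]]
long_rest [ 0.6082 -0.0329  0.0756]
short_rest [ 0.5927 -0.1721  0.0756]
edge [ 0.6196 -0.0342  0.0996]
```

```bash
sed -i 's/round(sp\/n,4)/round(float(sp\/n),4)/' h.py && python3 - <<'E'
from h import *
plan([.4655,-.1764,.09],.1395,.5,n=7)
E
```

```text
p [ 0.4816 -0.1269  0.2789] psi 0.001 t 2.33 w 0.995 n 7
[[-7.1, -2.3, 27.0, -0.0198, 0.5], [-7.0, -2.4, 27.0, -0.0198, 0.5], [-7.0, -2.6, 27.0, -0.0198, 0.5], [-6.9, -2.7, 27.0, -0.0198, 0.5], [-6.9, -2.8, 27.0, -0.0198, 0.5], [-6.8, -3.0, 27.0, -0.0198, 0.5], [-6.8, -3.1, 27.0, -0.0198, 0.5]]
```

Emit:
{"api": "move_arm", "payload": {"increments": [-7,-2.4,27,-0.02,0.5,-7,-2.5,27,-0.02,0.5,-7,-2.6,27,-0.02,0.5,-7,-2.7,27,-0.02,0.5,-7,-2.8,27,-0.02,0.5,-7,-3,27,-0.02,0.5,-7,-3,27,-0.02,0.5,0,0,0,0,0.5]}}

```text
time: 3.0
tool_pos: [0.4619, -0.1747, 0.0843]
tool_rot: [-0.005, 0.655, 0.756, -0.001]
contact_force: [-0.7, 0.2, -1.1]
gripper_width: 0.504
grasp_force: 0.0
```

```bash
python3 - <<'E'
from h import *
shot('wrist','w3'); plan([.4655,-.1764,.028],.1395,.5,n=4)
crop('w3',120,130,300,225,2.6,'w3b')
E
```

```text
p [ 0.4636 -0.1752  0.0872] psi 0.1416 t 3.05 w 0.501 n 4
[[-0.4, 0.5, 14.8, 0.0005, 0.5], [-0.4, 0.5, 14.8, 0.0005, 0.5], [-0.4, 0.5, 14.8, 0.0005, 0.5], [-0.4, 0.5, 14.8, 0.0005, 0.5]]
```

View pics/w3b.png

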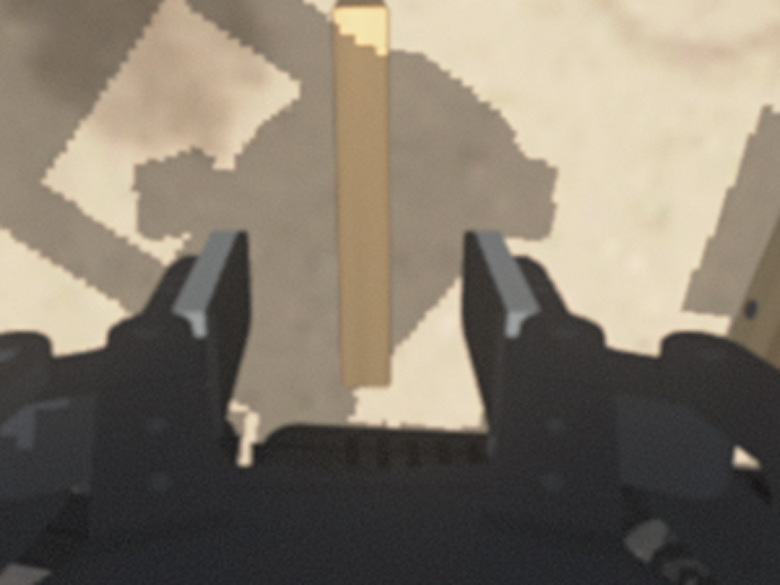

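Cleat sits between the fingers (inner edges x≈249 and 464, bar centre ≈363), aligned. Descend and grip.

Emit:
{"api": "move_arm", "payload": {"increments": [-1,1,16,0,0.5,0,1,16,0,0.5,0,0,16,0,0.5,0,0,11,0,0.5,0,0,0,0,0.5,0,0,0,0,0.5]}}

```text
time: 3.55
tool_pos: [0.4684, -0.1783, 0.0322]
tool_rot: [0.0, 0.656, 0.755, 0.0]
contact_force: [0.3, -1.2, 0.1]
gripper_width: 0.497
grasp_force: 0.0
```

Emit:
{"api": "move_arm", "payload": {"increments": [0,0,0,0,0.05,0,0,0,0,0.05,0,0,0,0,0.05,0,0,0,0,0.05,0,0,0,0,0.05,0,0,0,0,0.05]}}

```text
time: 4.05
tool_pos: [0.4686, -0.1793, 0.033]
tool_rot: [0.001, 0.656, 0.755, 0.0]
contact_force: [-3.4, 2.0, 6.0]
gripper_width: 0.147
grasp_force: 58.0
```

Emit:
{"api": "move_arm", "payload": {"increments": [0,0,0,0,0.35,0,0,0,0,0.35,0,0,2,0,0.35,0,0,3,0,0.35,0,0,0,0,0.35,0,0,0,0,0.05,0,0,0,0,0.05,0,0,0,0,0.05]}}

```text
time: 4.72
tool_pos: [0.4678, -0.1789, 0.0263]
tool_rot: [0.0, 0.656, 0.755, 0.0]
contact_force: [-0.3, 0.5, -0.3]
gripper_width: 0.147
grasp_force: 60.4
```

Emit:
{"api": "move_arm", "payload": {"increments": [0,0,0,0,0.05,0,0,0,0,0.05]}}

```text
time: 4.88
tool_pos: [0.4676, -0.1788, 0.0262]
tool_rot: [-0.0, 0.656, 0.755, -0.0]
contact_force: [1.0, -0.1, -0.7]
gripper_width: 0.147
grasp_force: 60.4
```

```bash
python3 - <<'E'
from h import *
p,M,a,s=pose(); print(np.round(p,4),a,s['contact_force'],s['gripper_width'],s['grasp_force'])
E
```

```text
[ 0.4676 -0.1788  0.0262] 0.13998339241606841 [ 0.98404141 -0.10967714 -0.74472424] 0.14720075644354666 60.36503791809082
```

```bash
python3 - <<'E'
from h import *
plan([.6039,-.0352,.126],-.111,.05,n=8)
E
```

```text
p [ 0.4676 -0.1788  0.0262] psi 0.14 t 4.88 w 0.147 n 8
[[15.4, 19.4, -12.5, 0.0314, 0.05], [16.0, 18.9, -12.5, 0.0314, 0.05], [16.6, 18.4, -12.5, 0.0314, 0.05], [17.2, 17.8, -12.5, 0.0314, 0.05], [17.7, 17.3, -12.5, 0.0314, 0.05], [18.2, 16.7, -12.5, 0.0314, 0.05], [18.8, 16.1, -12.5, 0.0314, 0.05], [19.2, 15.6, -12.5, 0.0314, 0.05]]
```

Emit:
{"api": "move_arm", "payload": {"increments": [0,0,-20,0,0.05,0,0,-30,0,0.05,0,0,-30,0,0.05,0,0,-20,0,0.05]}}

```text
time: 5.22
tool_pos: [0.4686, -0.1793, 0.1291]
tool_rot: [0.001, 0.656, 0.755, 0.0]
contact_force: [1.0, -0.2, -0.4]
gripper_width: 0.143
grasp_force: 60.4
```

Emit:
{"api": "move_arm", "payload": {"increments": [15.4,19.4,0,0.0314,0.05,16,18.9,0,0.0314,0.05,16.6,18.4,0,0.0314,0.05,17.2,17.8,0,0.0314,0.05,17.7,17.3,0,0.0314,0.05,18.2,16.7,0,0.0314,0.05,18.8,16.1,0,0.0314,0.05,19.2,15.6,0,0.0314,0.05]}}

```text
time: 5.88
tool_pos: [0.6047, -0.0341, 0.126]
tool_rot: [-0.0, 0.746, 0.666, -0.0]
contact_force: [-0.8, -0.8, -0.2]
gripper_width: 0.153
grasp_force: 60.4
```

Emit:
{"api": "move_arm", "payload": {"increments": [0,0,0,0,0.05,0,0,0,0,0.05,0,0,0,0,0.05]}}

```text
time: 6.13
tool_pos: [0.6036, -0.0354, 0.1259]
tool_rot: [-0.0, 0.745, 0.667, -0.0]
contact_force: [-0.3, 0.5, -0.2]
gripper_width: 0.144
grasp_force: 60.4
```

```bash
python3 - <<'E'
from h import *
shot('wrist','w4'); shot('side','sd4'); shot('scene','sc4')
plan([.6039,-.0352,.094],-.111,.05,n=4)
c=np.zeros((600,800,3),np.uint8)
def put(fn,x,y,w,h,k,ox,oy):
    im=cv2.resize(cv2.imread(f'pics/{fn}.png')[y:y+h,x:x+w],None,fx=k,fy=k,interpolation=cv2.INTER_CUBIC); c[oy:oy+im.shape[0],ox:ox+im.shape[1]]=im
put('w4',120,130,260,200,1.54,0,0)
put('sd4',185,130,100,100,3,0,310)
put('sc4',220,120,120,100,3.3,402,0)
put('sc4',240,140,90,60,4.4,402,334)
cv2.imwrite('pics/m4.png',c)
E
```

```text
p [ 0.6034 -0.036   0.1262] psi -0.1121 t 6.28 w 0.144 n 4
[[0.2, 0.1, 8.0, -0.0003, 0.05], [0.2, 0.1, 8.0, -0.0003, 0.05], [0.2, 0.1, 8.0, -0.0003, 0.05], [0.2, 0.1, 8.0, -0.0003, 0.05]]Traceback (most recent call last):
  File "<stdin>", line 8, in <module>
  File "<stdin>", line 6, in put
ValueError: could not broadcast input array from shape (300,300,3) into shape (290,300,3)
```

Emit:
{"api": "move_arm", "payload": {"increments": [0,0,8,0,0.05,0,0,8,0,0.05,0,0,8,0,0.05,0,0,6,0,0.05,0,0,0,0,0.05,0,0,0,0,0.05]}}

```text
time: 6.78
tool_pos: [0.6034, -0.0352, 0.0952]
tool_rot: [-0.001, 0.745, 0.667, -0.001]
contact_force: [0.0, -0.2, -0.7]
gripper_width: 0.142
grasp_force: 60.4
```

Emit:
{"api": "move_arm", "payload": {"increments": [0,1,0,0,0.05,0,1,0,0,0.05,0,1,0,0,0.05,0,0,0,0,0.05,0,0,0,0,0.05]}}

```text
time: 7.2
tool_pos: [0.6074, -0.0356, 0.0967]
tool_rot: [0.0, 0.745, 0.667, 0.0]
contact_force: [0.3, 0.1, -1.6]
gripper_width: 0.144
grasp_force: 60.4
```

Emit:
{"api": "move_arm", "payload": {"increments": [0,1,0,0,0.05,0,0,0,0,0.05,0,0,0,0,0.05]}}

```text
time: 7.45
tool_pos: [0.6076, -0.0356, 0.0962]
tool_rot: [-0.0, 0.745, 0.667, -0.0]
contact_force: [-3.2, -0.1, 1.2]
gripper_width: 0.148
grasp_force: 60.6
```

Emit:
{"api": "move_arm", "payload": {"increments": [0,1,0,0,0.05,0,0,0,0,0.05,0,0,0,0,0.05]}}

```text
time: 7.7
tool_pos: [0.6077, -0.0356, 0.0962]
tool_rot: [-0.001, 0.745, 0.667, -0.001]
contact_force: [-7.0, -0.1, 3.2]
gripper_width: 0.15
grasp_force: 61.0
```

Emit:
{"api": "move_arm", "payload": {"increments": [0,-2.5,0,0,0.05,0,0,2,0,0.05,0,0,0,0,0.05,0,0,0,0,0.05]}}

```text
time: 8.03
tool_pos: [0.6067, -0.0355, 0.0942]
tool_rot: [0.0, 0.745, 0.667, 0.0]
contact_force: [0.1, 0.7, -1.0]
gripper_width: 0.147
grasp_force: 60.4
```

Emit:
{"api": "move_arm", "payload": {"increments": [0,0,1.5,0,0.05,0,0,0,0,0.05,0,0,0,0,0.05]}}

```text
time: 8.28
tool_pos: [0.6066, -0.0355, 0.0926]
tool_rot: [-0.0, 0.745, 0.667, -0.0]
contact_force: [-0.3, -0.7, 0.2]
gripper_width: 0.149
grasp_force: 60.4
```

Emit:
{"api": "move_arm", "payload": {"increments": [0,0,1,0,0.05,0,0,0,0,0.05,0,0,0,0,0.05]}}

```text
time: 8.53
tool_pos: [0.6068, -0.0356, 0.0921]
tool_rot: [0.0, 0.745, 0.667, 0.0]
contact_force: [1.1, 0.2, 0.5]
gripper_width: 0.146
grasp_force: 60.6
```

Emit:
{"api": "move_arm", "payload": {"increments": [0,0,0.6,0,0.05,0,0,0,0,0.05,0,0,0,0,0.2,0,0,0,0,0.3,0,0,0,0,0.45,0,0,0,0,0.5,0,0,0,0,0.5]}}

```text
time: 9.12
tool_pos: [0.6064, -0.0354, 0.0909]
tool_rot: [-0.0, 0.745, 0.667, -0.0]
contact_force: [0.0, 0.2, -0.6]
gripper_width: 0.503
grasp_force: 0.0
```

Emit:
{"api": "move_arm", "payload": {"increments": [0,0,-5,0,0.5,0,0,-15,0,0.5,0,0,-30,0,0.5,0,0,-30,0,0.5,0,0,0,0,0.5,0,0,0,0,0.5]}}

```text
time: 9.62
tool_pos: [0.6084, -0.0358, 0.1748]
tool_rot: [0.002, 0.745, 0.667, 0.002]
contact_force: [-0.0, -0.4, -0.3]
gripper_width: 0.498
grasp_force: 0.0
```

```bash
python3 - <<'E'
from h import *
shot('wrist','w5')
# go above short cleat
plan([.4350,.0969,.13],.211,.5)
E
```

```text
p [ 0.6071 -0.0356  0.1724] psi -0.1112 t 9.67 w 0.5 n 7
[[16.1, -26.5, 6.0, -0.046, 0.5], [17.3, -25.8, 6.0, -0.046, 0.5], [18.5, -25.0, 6.0, -0.046, 0.5], [19.6, -24.1, 6.0, -0.046, 0.5], [20.7, -23.1, 6.0, -0.046, 0.5], [21.7, -22.2, 6.0, -0.046, 0.5], [22.7, -21.2, 6.0, -0.046, 0.5]]
```

Emit:
{"api": "move_arm", "payload": {"increments": [16.1,-26.5,4,-0.046,0.5,17.3,-25.8,6,-0.046,0.5,18.5,-25,6,-0.046,0.5,19.6,-24.1,6,-0.046,0.5,20.7,-23.1,6,-0.046,0.5,21.7,-22.2,6,-0.046,0.5,22.7,-21.2,6,-0.046,0.5]}}

```text
time: 10.25
tool_pos: [0.4318, 0.0977, 0.129]
tool_rot: [-0.001, 0.628, 0.778, -0.001]
contact_force: [0.2, 0.9, 1.1]
gripper_width: 0.5
grasp_force: 0.0
```

Emit:
{"api": "move_arm", "payload": {"increments": [0,0,20,0,0.5,0,0,25,0,0.5,0,0,0,0,0.5,0,0,0,0,0.5,0,0,0,0,0.5]}}

```text
time: 10.67
tool_pos: [0.4344, 0.097, 0.0864]
tool_rot: [-0.0, 0.629, 0.777, -0.0]
contact_force: [-0.4, -1.2, -0.1]
gripper_width: 0.502
grasp_force: 0.0
```

```bash
python3 - <<'E'
from h import *
shot('wrist','w6'); plan([.4350,.0969,.027],.211,.5,n=4)
a=cv2.imread('pics/w5.png')[60:310,90:440]; b=cv2.imread('pics/w6.png')[60:310,90:440]
im=cv2.resize(np.vstack([a,b]),None,fx=1.19,fy=1.19,interpolation=cv2.INTER_CUBIC); cv2.imwrite('pics/m6.png',im); print(im.shape)
E
```

```text
p [0.4351 0.097  0.0872] psi 0.2104 t 10.72 w 0.501 n 4
[[-0.0, -0.0, 15.0, -0.0002, 0.5], [-0.0, -0.0, 15.0, -0.0002, 0.5], [-0.0, -0.0, 15.0, -0.0002, 0.5], [-0.0, -0.0, 15.0, -0.0002, 0.5]]
(595, 416, 3)
```

View pics/m6.png

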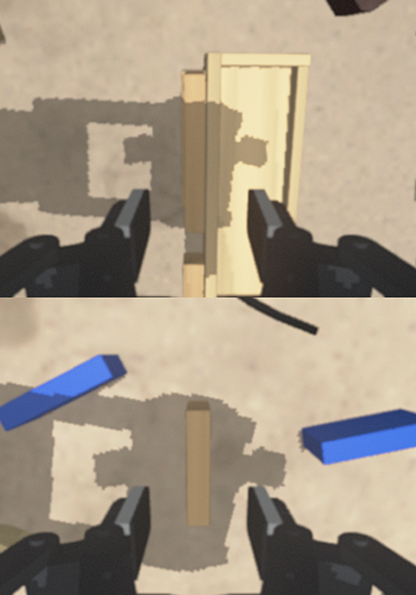

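Upper: long cleat stands on its rest (183–206, 72–230), against the panel. Lower: the short pine cleat (187–210, 402–525) is centred between the fingers and the blue ones are clear.

Emit:
{"api": "move_arm", "payload": {"increments": [0,0,15,0,0.5,0,0,15,0,0.5,0,0,15,0,0.5,0,0,14,0,0.5,0,0,0,0,0.5,0,0,0,0,0.5,0,0,0,0,0.5]}}

```text
time: 11.3
tool_pos: [0.4357, 0.0971, 0.0288]
tool_rot: [0.001, 0.629, 0.777, 0.001]
contact_force: [-0.2, 0.1, 0.4]
gripper_width: 0.497
grasp_force: 0.0
```

Emit:
{"api": "move_arm", "payload": {"increments": [0,0,0,0,0.05,0,0,0,0,0.05,0,0,0,0,0.05,0,0,0,0,0.05,0,0,0,0,0.05,0,0,0,0,0.05]}}

```text
time: 11.8
tool_pos: [0.4354, 0.0971, 0.0285]
tool_rot: [0.001, 0.629, 0.778, 0.001]
contact_force: [-0.8, 0.2, 5.2]
gripper_width: 0.145
grasp_force: 59.3
```

```bash
python3 - <<'E'
from h import *
p,M,a,s=pose(); print(np.round(p,4),a,s['contact_force'],s['gripper_width'])
d=p[:2]-[.4350,.0969]; off=-(d@[-np.sin(a),np.cos(a)]); print('cleat centre ahead of TCP along cleat y',off)
seat=np.array([.6076+.0,-.1721]); 
from rack import W
rp=[.6130,-.0939,0,-.111]
yd=np.array([.111,.994]); xd=np.array([.994,-.111])
for dx in(0,-.004): t=W(rp,(-.0115+dx,-.08,0))[:2]-off*yd; print('tcp',dx,t)
t=t; plan([t[0],t[1],.127],-.111,.05)
E
```

```text
[0.4354 0.0971 0.0285] 0.2108534083055465 [-0.81498025  0.23394702  5.22579748] 0.14472824784838131
cleat centre ahead of TCP along cleat y -0.00014557856194697327
tcp 0 [ 0.59272516 -0.17198908]
tcp -0.004 [ 0.58874977 -0.17154599]
p [0.4354 0.0971 0.0285] psi 0.2109 t 11.8 w 0.145 n 10
[[-29.5, 9.4, -9.8, 0.0322, 0.05], [-29.2, 10.3, -9.8, 0.0322, 0.05], [-28.8, 11.3, -9.8, 0.0322, 0.05], [-28.4, 12.2, -9.8, 0.0322, 0.05], [-28.0, 13.1, -9.8, 0.0322, 0.05], [-27.6, 14.0, -9.8, 0.0322, 0.05], [-27.1, 14.9, -9.8, 0.0322, 0.05], [-26.6, 15.7, -9.8, 0.0322, 0.05], [-26.1, 16.6, -9.8, 0.0322, 0.05], [-25.6, 17.4, -9.8, 0.0322, 0.05]]
```

Emit:
{"api": "move_arm", "payload": {"increments": [0,0,-20,0,0.05,0,0,-30,0,0.05,0,0,-30,0,0.05,0,0,-20,0,0.05]}}

```text
time: 12.13
tool_pos: [0.4351, 0.0972, 0.1298]
tool_rot: [0.001, 0.629, 0.778, 0.001]
contact_force: [0.5, -0.9, -0.6]
gripper_width: 0.147
grasp_force: 58.7
```

Emit:
{"api": "move_arm", "payload": {"increments": [-29.5,9.4,0,0.0322,0.05,-29.2,10.3,0,0.0322,0.05,-28.8,11.3,0,0.0322,0.05,-28.4,12.2,0,0.0322,0.05,-28,13.1,0,0.0322,0.05,-27.6,14,0,0.0322,0.05,-27.1,14.9,0,0.0322,0.05,-26.6,15.7,0,0.0322,0.05]}}

```text
time: 12.8
tool_pos: [0.5574, -0.1191, 0.1268]
tool_rot: [-0.0, 0.724, 0.69, -0.0]
contact_force: [0.2, 1.2, -0.6]
gripper_width: 0.14
grasp_force: 58.7
```

Emit:
{"api": "move_arm", "payload": {"increments": [-26.1,16.6,0,0.0322,0.05,-25.6,17.4,0,0.0322,0.05,0,0,0,0,0.05,0,0,0,0,0.05,0,0,0,0,0.05]}}

```text
time: 13.22
tool_pos: [0.5872, -0.1709, 0.1265]
tool_rot: [-0.001, 0.745, 0.667, -0.0]
contact_force: [0.0, 0.7, -0.1]
gripper_width: 0.144
grasp_force: 58.7
```

Emit:
{"api": "move_arm", "payload": {"increments": [0,0,8,0,0.05,0,0,8,0,0.05,0,0,8,0,0.05,0,0,5,0,0.05,0,0,0,0,0.05,0,3,0,0,0.05,0,0,0,0,0.05,0,0,0,0,0.05]}}

```text
time: 13.88
tool_pos: [0.5914, -0.172, 0.0988]
tool_rot: [0.001, 0.745, 0.667, 0.0]
contact_force: [-0.8, -0.2, -0.1]
gripper_width: 0.144
grasp_force: 58.7
```

Emit:
{"api": "move_arm", "payload": {"increments": [0,1,0,0,0.05,0,0,0,0,0.05,0,0,0,0,0.05]}}

```text
time: 14.13
tool_pos: [0.5919, -0.172, 0.0985]
tool_rot: [0.0, 0.745, 0.667, 0.0]
contact_force: [-0.8, 0.3, 0.2]
gripper_width: 0.143
grasp_force: 58.8
```

Emit:
{"api": "move_arm", "payload": {"increments": [0,1,0,0,0.05,0,0,0,0,0.05,0,0,0,0,0.05]}}

```text
time: 14.38
tool_pos: [0.5921, -0.172, 0.0981]
tool_rot: [-0.001, 0.745, 0.667, -0.001]
contact_force: [-4.1, -0.8, 1.5]
gripper_width: 0.14
grasp_force: 59.2
```

Contact with the panel at the expected place; back off and lower.

Emit:
{"api": "move_arm", "payload": {"increments": [0,-2,0,0,0.05,0,0,2,0,0.05,0,0,0,0,0.05,0,0,0,0,0.05]}}

```text
time: 14.72
tool_pos: [0.591, -0.1718, 0.0961]
tool_rot: [0.0, 0.745, 0.667, 0.0]
contact_force: [0.5, -0.1, -0.3]
gripper_width: 0.148
grasp_force: 58.8
```

Emit:
{"api": "move_arm", "payload": {"increments": [0,0,1,0,0.05,0,0,0,0,0.05,0,0,0,0,0.05]}}

```text
time: 14.97
tool_pos: [0.5909, -0.1718, 0.0951]
tool_rot: [0.0, 0.745, 0.667, 0.0]
contact_force: [-0.6, 1.0, -0.7]
gripper_width: 0.144
grasp_force: 58.8
```

Emit:
{"api": "move_arm", "payload": {"increments": [0,0,1,0,0.05,0,0,0,0,0.05,0,0,0,0,0.05]}}

```text
time: 15.22
tool_pos: [0.5911, -0.1719, 0.0946]
tool_rot: [0.0, 0.745, 0.667, 0.0]
contact_force: [-0.3, 0.4, 0.9]
gripper_width: 0.145
grasp_force: 59.0
```

Emit:
{"api": "move_arm", "payload": {"increments": [0,0,0.6,0,0.05,0,0,0,0,0.05,0,0,0,0,0.2,0,0,0,0,0.3,0,0,0,0,0.45,0,0,0,0,0.5,0,0,0,0,0.5]}}

```text
time: 15.8
tool_pos: [0.5906, -0.1717, 0.0933]
tool_rot: [-0.0, 0.745, 0.667, -0.0]
contact_force: [-0.4, 0.1, -1.4]
gripper_width: 0.504
grasp_force: 0.0
```

Emit:
{"api": "move_arm", "payload": {"increments": [0,0,-5,0,0.5,0,0,-15,0,0.5,0,0,-30,0,0.5,0,0,-30,0,0.5,0,0,-30,0,1,0,0,-10,0,1,0,0,0,0,1]}}

```text
time: 16.38
tool_pos: [0.5929, -0.1727, 0.2185]
tool_rot: [0.004, 0.745, 0.667, 0.002]
contact_force: [0.6, -0.1, 0.3]
gripper_width: 0.903
grasp_force: 0.0
```

```bash
python3 - <<'E'
from h import *
shot('wrist','w7')
plan([.42,.30,.26],np.pi/2,1); plan([.42,.30,.26],-np.pi/2,1); print(pose()[3]['joint_pos'])
E
```

```text
p [ 0.5916 -0.1721  0.2154] psi -0.1112 t 16.43 w 0.974 n 15
[[30.0, -14.9, -3.1, -0.1121, 1], [31.5, -11.4, -3.1, -0.1121, 1], [32.6, -7.8, -3.1, -0.1121, 1], [33.2, -4.1, -3.1, -0.1121, 1], [33.5, -0.4, -3.1, -0.1121, 1], [33.3, 3.4, -3.1, -0.1121, 1], [32.7, 7.1, -3.1, -0.1121, 1], [31.7, 10.7, -3.1, -0.1121, 1], [30.3, 14.2, -3.1, -0.1121, 1], [28.6, 17.5, -3.1, -0.1121, 1], [26.4, 20.6, -3.1, -0.1121, 1], [23.9, 23.4, -3.1, -0.1121, 1], [21.2, 25.9, -3.1, -0.1121, 1], [18.1, 28.1, -3.1, -0.1121, 1], [14.9, 30.0, -3.1, -0.1121, 1]]
p [ 0.5916 -0.1721  0.2154] psi -0.1112 t 16.43 w 0.974 n 15
[[30.0, -14.9, -3.1, 0.0973, 1], [28.4, -17.7, -3.1, 0.0973, 1], [26.6, -20.4, -3.1, 0.0973, 1], [24.5, -22.9, -3.1, 0.0973, 1], [22.1, -25.1, -3.1, 0.0973, 1], [19.6, -27.2, -3.1, 0.0973, 1], [16.8, -28.9, -3.1, 0.0973, 1], [14.0, -30.4, -3.1, 0.0973, 1], [10.9, -31.6, -3.1, 0.0973, 1], [7.8, -32.6, -3.1, 0.0973, 1], [4.6, -33.2, -3.1, 0.0973, 1], [1.4, -33.5, -3.1, 0.0973, 1], [-1.9, -33.4, -3.1, 0.0973, 1], [-5.1, -33.1, -3.1, 0.0973, 1], [-8.3, -32.4, -3.1, 0.0973, 1]]
[-4.03852475e-01  3.98150812e-02  1.65296730e+00  7.20657824e-06
  1.44533678e+00 -2.92655022e-01]
```

```bash
python3 - <<'E'
from h import *
plan([.52,.30,.27],np.pi/2,1,n=16)
E
```

```text
p [ 0.5916 -0.1721  0.2154] psi -0.1112 t 16.43 w 0.974 n 16
[[28.8, -7.7, -3.5, -0.1051, 1], [29.5, -4.6, -3.5, -0.1051, 1], [29.8, -1.5, -3.5, -0.1051, 1], [29.8, 1.6, -3.5, -0.1051, 1], [29.5, 4.7, -3.5, -0.1051, 1], [28.8, 7.8, -3.5, -0.1051, 1], [27.8, 10.8, -3.5, -0.1051, 1], [26.5, 13.6, -3.5, -0.1051, 1], [25.0, 16.3, -3.5, -0.1051, 1], [23.1, 18.9, -3.5, -0.1051, 1], [21.0, 21.2, -3.5, -0.1051, 1], [18.7, 23.3, -3.5, -0.1051, 1], [16.1, 25.1, -3.5, -0.1051, 1], [13.4, 26.7, -3.5, -0.1051, 1], [10.5, 27.9, -3.5, -0.1051, 1], [7.5, 28.9, -3.5, -0.1051, 1]]
```

Emit:
{"api": "move_arm", "payload": {"increments": [29,-8,-4,-0.105,1,29.5,-4.5,-4,-0.105,1,30,-1.5,-4,-0.105,1,30,1.5,-4,-0.105,1,29.5,4.5,-4,-0.105,1,29,8,-4,-0.105,1,28,11,-3,-0.105,1,26.5,13.5,-3,-0.105,1]}}

```text
time: 17.1
tool_pos: [0.5532, 0.0666, 0.2406]
tool_rot: [-0.002, 0.406, 0.914, -0.001]
contact_force: [0.7, -0.2, 0.4]
gripper_width: 0.997
grasp_force: 0.0
```

Emit:
{"api": "move_arm", "payload": {"increments": [25,16,-3,-0.105,1,23,19,-3,-0.105,1,21,21,-3,-0.105,1,18.5,23,-3,-0.105,1,16,25,-3,-0.105,1,13.5,26.5,-3,-0.105,1,10.5,28,-3,-0.105,1,7.5,29,-3,-0.105,1]}}

```text
time: 17.77
tool_pos: [0.5177, 0.3015, 0.2643]
tool_rot: [-0.002, -0.002, 1.0, -0.001]
contact_force: [0.7, -0.2, 0.2]
gripper_width: 0.995
grasp_force: 0.0
```

Emit:
{"api": "move_arm", "payload": {"increments": [0,0,0,0,1,0,0,0,0,1,0,0,0,0,1]}}

```text
time: 18.02
tool_pos: [0.5185, 0.3, 0.2651]
tool_rot: [-0.002, 0.001, 1.0, -0.001]
contact_force: [-0.3, -1.1, 1.4]
gripper_width: 0.999
grasp_force: 0.0
```

```bash
python3 - <<'E'
from h import *
p,M,a,s=pose();print(np.round(p,4),a,s['time']); shot('wrist','w8')
print([np.round(proj('w8',X),0).tolist() for X in((.51,.355,.149),(.41,.36,.1),(.555,.36,.08),(.367,.36,.08))])
E
```

```text
[0.5185 0.3    0.2651] 1.5681603698333113 18.0167
[[317.0, 171.0], [317.0, 63.0], [308.0, 196.0], [315.0, 22.0]]
```

Emit:
{"api": "move_arm", "payload": {"increments": [0,30,0,0,1,0,30,0,0,1,0,30,0,0,1,0,0,0,0,1,0,0,0,0,1,0,0,0,0,1]}}

```text
time: 18.57
tool_pos: [0.5197, 0.3893, 0.2669]
tool_rot: [-0.0, 0.002, 1.0, -0.001]
contact_force: [0.7, -1.7, 0.4]
gripper_width: 0.999
grasp_force: 0.0
```

```bash
python3 - <<'E'
from h import *
p,M,a,s=pose();print(np.round(p,4),a,s['time']); shot('wrist','w9'); shot('side','sd9'); shot('scene','sc9')
print([np.round(proj('w9',X),0).tolist() for X in((.51,.355,.149),(.41,.36,.1),(.555,.36,.08),(.367,.36,.08))])
a=cv2.imread('pics/w8.png'); b=cv2.imread('pics/w9.png'); cv2.imwrite('pics/m9.png',np.hstack([cv2.resize(a,(400,300)),cv2.resize(b,(400,300))]))
E
```

```text
[0.5197 0.3893 0.2669] 1.5673491582658654 18.5667
[[219.0, 169.0], [227.0, 62.0], [232.0, 194.0], [228.0, 21.0]]
```

```bash
python3 - <<'E'
from h import *
f=lambda n,x:cv2.resize(cv2.imread(f'pics/{n}.png')[0:230,x:x+160],None,fx=2.5,fy=2.5,interpolation=cv2.INTER_CUBIC)
cv2.imwrite('pics/m9.png',np.hstack([f('w8',240),f('w9',150)]))
E
```

```text
(no output)
```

View pics/m9.png

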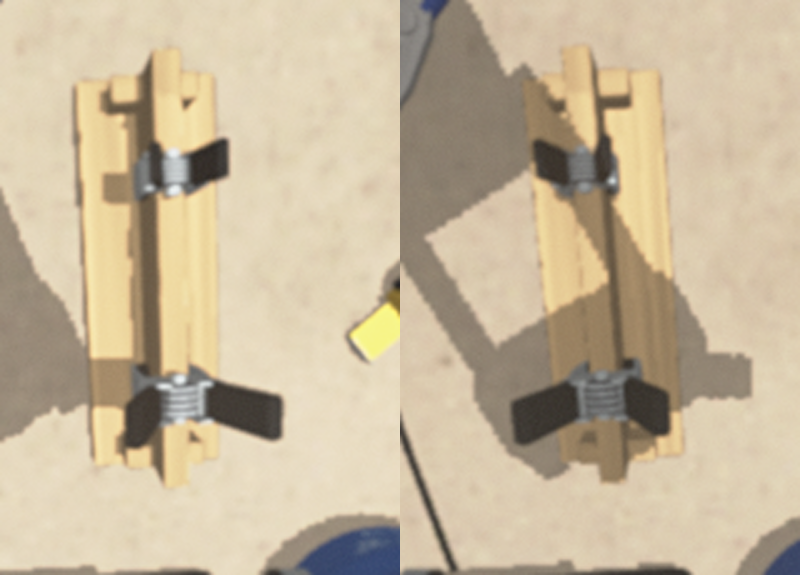

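```bash
python3 - <<'E'
from h import *
A=lambda u,v:('w8',(240+(u+.5)/2.5-.5,(v+.5)/2.5-.5)); B=lambda u,v:('w9',(150+(u-400+.5)/2.5-.5,(v+.5)/2.5-.5))
for n,a,b in(('H+y near',(283,397),(668,387)),('H+y far',(277,440),(667,433)),('H-y near',(127,405),(513,403)),('H-y far',(132,447),(517,445)),
 ('rail near L',(153,49),(562,46)),('rail near R',(181,49),(592,46)),('rail far L',(162,487),(599,482)),('rail far R',(188,485),(627,478)),('coil mid',(182,400),(606,398))):
    x,e=tri(A(*a),B(*b)); print(n,np.round(x,4),round(e,4))
E
```

```text
H+y near [0.4983 0.3893 0.1422] 0.0009
H+y far [0.5157 0.389  0.1405] 0.0004
H-y near [0.5029 0.3313 0.1418] 0.0004
H-y far [0.5178 0.333  0.1468] 0.0005
rail near L [0.364  0.3456 0.0798] 0.0
rail near R [0.3632 0.3578 0.0766] 0.0001
rail far L [0.5533 0.3564 0.0782] 0.0002
rail far R [0.553  0.3695 0.0743] 0.0007
coil mid [0.5101 0.3617 0.0898] 0.0005
```

Both clamps seen: small one near (180,170)/(585,170), large one at (182,400)/(606,398) with handle tops parting along the rail's normal. Grasp centre ≈ (0.509, 0.361), tool-y azimuth 1.630.

```bash
python3 - <<'E'
from h import *
plan([.5092,.3608,.18],1.630,1,n=4)
E
```

```text
p [0.5198 0.3892 0.2675] psi 1.5669 t 18.72 w 1.001 n 4
[[2.6, -7.1, 21.9, -0.0158, 1], [2.7, -7.1, 21.9, -0.0158, 1], [2.8, -7.0, 21.9, -0.0158, 1], [2.9, -7.0, 21.9, -0.0158, 1]]
```

Emit:
{"api": "move_arm", "payload": {"increments": [2.6,-7,22,-0.0158,1,2.7,-7,22,-0.0158,1,2.8,-7,22,-0.0158,1,2.9,-7,22,-0.0158,1,0,0,0,0,1,0,0,0,0,1,0,0,0,0,1]}}

```text
time: 19.3
tool_pos: [0.5099, 0.3625, 0.1814]
tool_rot: [0.001, -0.03, 1.0, 0.001]
contact_force: [0.4, 0.4, 0.6]
gripper_width: 0.999
grasp_force: 0.0
```

```bash
python3 - <<'E'
from h import *
plan([.5092,.3608,.106],1.630,1,n=5)
shot('wrist','w10'); a=cv2.imread('pics/w10.png')[90:350,90:430]; 
b=cv2.imread('pics/w7.png')[40:300,90:430]
cv2.imwrite('pics/m10.png',np.hstack([cv2.resize(a,None,fx=1.17,fy=1.17),cv2.resize(b,None,fx=1.17,fy=1.17)]))
print([np.round(proj('w10',X),0).tolist() for X in((.507,.3892,.147),(.5104,.3322,.147))])
E
```

```text
p [0.5099 0.3625 0.1814] psi 1.631 t 19.3 w 0.999 n 5
[[0.2, -0.3, 15.1, 0.0002, 1], [0.2, -0.3, 15.1, 0.0002, 1], [0.2, -0.3, 15.1, 0.0002, 1], [0.2, -0.3, 15.1, 0.0002, 1], [0.2, -0.3, 15.1, 0.0002, 1]]
[[298.0, 209.0], [210.0, 209.0]]
```

View pics/m10.png

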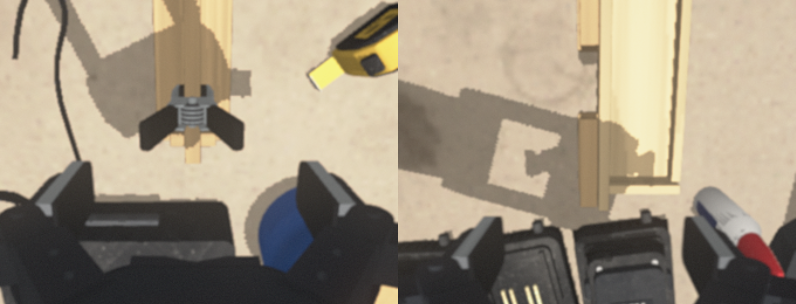

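Left: large clamp centred between the fingers (handles 140–244 vs fingers 92–300). Right: short cleat seated on its rest (580–602, 112–207). Quick check of the tin's clearance.

```bash
python3 - <<'E'
from h import *
k=.64
b=atz('sd0',(320*k,495*k),0); print('tin front bottom',b)
for z in(.1,.13,.16): print(z,atz('sd0',(318*k,440*k),z),atz('w8',(240+350/2.5,518/2.5),z))
E
```

```text
tin front bottom [0.65664719 0.54696066 0.        ]
0.1 [0.65548593 0.54135545 0.1       ] [0.56212548 0.43922944 0.1       ]
0.13 [0.65050418 0.57431893 0.13      ] [0.55158776 0.42571339 0.13      ]
0.16 [0.64552243 0.60728241 0.16      ] [0.54105003 0.41219733 0.16      ]
```

Emit:
{"api": "move_arm", "payload": {"increments": [0.2,-0.3,15,0,1,0.2,-0.3,15,0,1,0.2,-0.3,15,0,1,0.2,-0.3,15,0,1,0.2,-0.3,14,0,1,0,0,0,0,0.8,0,0,0,0,0.8,0,0,0,0,0.8]}}

```text
time: 20.02
tool_pos: [0.509, 0.3614, 0.1071]
tool_rot: [0.001, -0.031, 1.0, 0.001]
contact_force: [1.0, 0.4, 0.5]
gripper_width: 0.806
grasp_force: 0.0
```

Emit:
{"api": "move_arm", "payload": {"increments": [0,0,0,0,0.65,0,0,-1,0,0.55,0,0,-1,0,0.48,0,0,-1,0,0.4,0,0,-1,0,0.3,0,0,0,0,0.2,0,0,0,0,0.15]}}

```text
time: 20.6
tool_pos: [0.5121, 0.3635, 0.1176]
tool_rot: [0.005, -0.031, 1.0, 0.003]
contact_force: [-2.4, 0.4, 17.3]
gripper_width: 0.282
grasp_force: 60.4
```

Emit:
{"api": "move_arm", "payload": {"increments": [0,0,0,0,0.15,0,0,0,0,0.15,0,0,0,0,0.15]}}

```text
time: 20.85
tool_pos: [0.5121, 0.3635, 0.1176]
tool_rot: [0.005, -0.031, 1.0, 0.003]
contact_force: [-2.0, -0.4, 16.7]
gripper_width: 0.285
grasp_force: 60.4
```

Emit:
{"api": "move_arm", "payload": {"increments": [0,0,-6,0,0.15,0,0,-10,0,0.15,0,0,-20,0,0.15,0,0,-30,0,0.15,0,0,-30,0,0.15,0,0,-30,0,0.15,0,0,-20,0,0.15,0,0,0,0,0.15]}}

```text
time: 21.52
tool_pos: [0.5103, 0.362, 0.2628]
tool_rot: [0.005, -0.031, 1.0, 0.002]
contact_force: [1.0, 0.2, 0.5]
gripper_width: 0.285
grasp_force: 59.0
```

Emit:
{"api": "move_arm", "payload": {"increments": [0,0,0,0,0.15,0,0,0,0,0.15,0,0,0,0,0.15]}}

```text
time: 21.77
tool_pos: [0.5071, 0.3602, 0.2528]
tool_rot: [-0.002, -0.031, 1.0, -0.001]
contact_force: [-0.2, 0.2, -2.2]
gripper_width: 0.288
grasp_force: 59.0
```

```bash
python3 - <<'E'
from h import *
p,M,a,s=pose(); print(np.round(p,4),a,s['gripper_width'],s['grasp_force'],s['contact_force']); shot('wrist','w11'); shot('scene','sc11'); shot('side','sd11')
for n in('sc11','sd11'): print(n,np.round(proj(n,p),0),np.round(proj(n,p-[0,0,.09]),0))
plan([.6127,-.0335,.27],-.111,.15,n=18)
E
```

```text
[0.5071 0.3602 0.2528] 1.6319359425878481 0.28827790922556745 59.00462329387665 [-0.20549475  0.2018454  -2.22974668]
sc11 [210. 154.] [211. 188.]
sd11 [271. 181.] [270. 213.]
p [0.5074 0.3604 0.2535] psi 1.6319 t 21.92 w 0.286 n 18
[[-4.5, -22.2, -0.9, 0.0968, 0.15], [-6.6, -21.7, -0.9, 0.0968, 0.15], [-8.7, -20.9, -0.9, 0.0968, 0.15], [-10.7, -20.0, -0.9, 0.0968, 0.15], [-12.5, -18.9, -0.9, 0.0968, 0.15], [-14.3, -17.6, -0.9, 0.0968, 0.15], [-15.9, -16.1, -0.9, 0.0968, 0.15], [-17.4, -14.5, -0.9, 0.0968, 0.15], [-18.7, -12.7, -0.9, 0.0968, 0.15], [-19.9, -10.8, -0.9, 0.0968, 0.15], [-20.8, -8.9, -0.9, 0.0968, 0.15], [-21.6, -6.8, -0.9, 0.0968, 0.15], [-22.2, -4.7, -0.9, 0.0968, 0.15], [-22.5, -2.5, -0.9, 0.0968, 0.15], [-22.6, -0.3, -0.9, 0.0968, 0.15], [-22.6, 1.8, -0.9, 0.0968, 0.15], [-22.3, 4.0, -0.9, 0.0968, 0.15], [-21.8, 6.2, -0.9, 0.0968, 0.15]]
```

Emit:
{"api": "move_arm", "payload": {"increments": [-4.5,-22.2,-2,0.097,0.15,-6.6,-21.7,-2,0.097,0.15,-8.7,-20.9,-2,0.097,0.15,-10.7,-20,-2,0.097,0.15,-12.5,-18.9,-2,0.097,0.15,-14.3,-17.6,-2,0.097,0.15,-15.9,-16.1,-2,0.097,0.15,-17.4,-14.5,-2,0.097,0.15]}}

```text
time: 22.58
tool_pos: [0.5545, 0.1845, 0.2708]
tool_rot: [-0.001, 0.352, 0.936, -0.0]
contact_force: [-0.6, 0.2, -0.6]
gripper_width: 0.283
grasp_force: 59.1
```

Emit:
{"api": "move_arm", "payload": {"increments": [-18.7,-12.7,0,0.097,0.15,-19.9,-10.8,0,0.097,0.15,-20.8,-8.9,0,0.097,0.15,-21.6,-6.8,0,0.097,0.15,-22.2,-4.7,0,0.097,0.15,-22.5,-2.5,0,0.097,0.15,-22.6,-0.3,0,0.097,0.15,-22.6,1.8,0,0.097,0.15]}}

```text
time: 23.25
tool_pos: [0.601, 0.0095, 0.2706]
tool_rot: [-0.001, 0.68, 0.733, -0.0]
contact_force: [-0.5, -0.1, -1.6]
gripper_width: 0.286
grasp_force: 59.1
```

Emit:
{"api": "move_arm", "payload": {"increments": [-22.3,4,0,0.097,0.15,-21.8,6.2,0,0.097,0.15,0,0,0,0,0.15,0,0,0,0,0.15,0,0,0,0,0.15,0,0,0,0,0.15]}}

```text
time: 23.75
tool_pos: [0.6124, -0.0324, 0.2712]
tool_rot: [-0.0, 0.746, 0.666, -0.0]
contact_force: [-0.1, -0.4, -1.5]
gripper_width: 0.288
grasp_force: 59.1
```

```bash
python3 - <<'E'
from h import *
plan([.6127,-.0335,.21],-.111,.15,n=4)
E
```

```text
p [ 0.6124 -0.0324  0.2712] psi -0.1124 t 23.75 w 0.288 n 4
[[-0.3, 0.1, 15.3, -0.0003, 0.15], [-0.3, 0.1, 15.3, -0.0003, 0.15], [-0.3, 0.1, 15.3, -0.0003, 0.15], [-0.3, 0.1, 15.3, -0.0003, 0.15]]
```

Emit:
{"api": "move_arm", "payload": {"increments": [-0.3,0,15,0,0.15,-0.3,0,15,0,0.15,-0.3,0,15,0,0.15,-0.3,0,15,0,0.15,0,0,0,0,0.15,0,0,0,0,0.15,0,0,0,0,0.15]}}

```text
time: 24.33
tool_pos: [0.6127, -0.0345, 0.2116]
tool_rot: [-0.0, 0.746, 0.666, -0.0]
contact_force: [0.2, 0.3, -0.8]
gripper_width: 0.287
grasp_force: 59.1
```

```bash
python3 - <<'E'
from h import *
p,M,a,s=pose(); print(np.round(p,4),a,s['time'],s['gripper_width'],s['grasp_force']); shot('side','sd12'); shot('scene','sc12'); shot('wrist','w12')
c=np.zeros((600,800,3),np.uint8); off={}
def put(fn,ctr,w,h,k,ox,oy):
    x,y=int(ctr[0]-w/2),int(ctr[1]-h/2)
    im=cv2.resize(cv2.imread(f'pics/{fn}.png')[y:y+h,x:x+w],None,fx=k,fy=k,interpolation=cv2.INTER_CUBIC); c[oy:oy+im.shape[0],ox:ox+im.shape[1]]=im[:600-oy,:800-ox]; print(fn,(x,y),k,(ox,oy))
q=p-[0,0,.08]
put('sd12',proj('sd12',q),80,120,5,0,0); put('sc12',proj('sc12',q),80,70,5,400,0); put('w12',(256,150),200,120,2,400,355)
cv2.imwrite('pics/m12.png',c)
E
```

```text
[ 0.6127 -0.0345  0.2116] -0.11397775425570182 24.3333 0.28656681911988785 59.10186767578125
sd12 (193, 100) 5 (0, 0)
sc12 (232, 116) 5 (400, 0)
w12 (156, 90) 2 (400, 355)
```

View pics/m12.png

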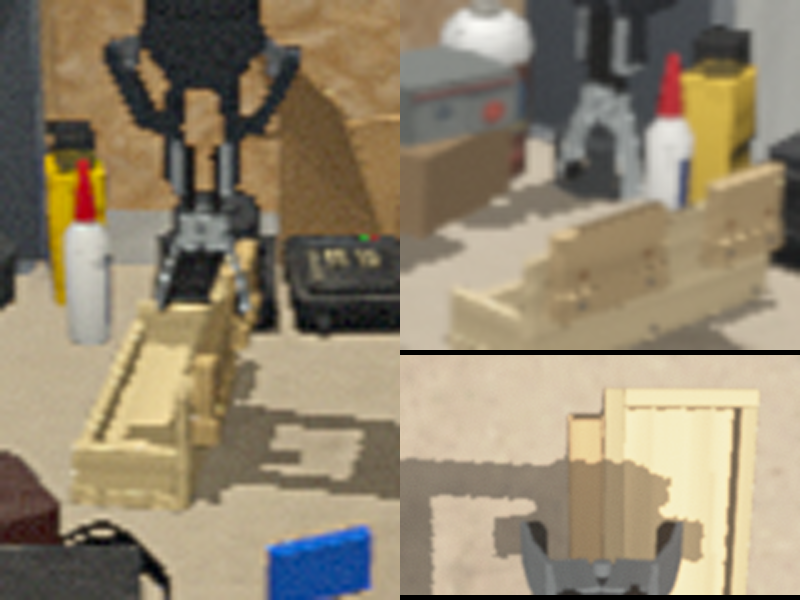

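Clamp is held gaping (jaw tips in the side tile at (162,305) and (247,318); wrist tile jaws at x≈545 and 660 straddle cleat front 570 and panel back 624). Checking its height and centring.

```bash
python3 - <<'E'
from h import *
def aty(fn,uv,y):
    e,d=ray(fn,uv); return e+d*(y-e[1])/d[1]
S=lambda u,v:(193+u/5-.4,100+v/5-.4)
for n,u,v in(('tip+x',162,305),('tip-x',247,318),('body top L',185,215),('hole top',205,250)): print(n,np.round(aty('sd12',S(u,v),-.0255),4))
Wp=lambda u,v:(156+(u-400)/2-.25,90+(v-355)/2-.25)
for u,z in((548,.13),(657,.13),(570,.108),(624,.09)): print(u,np.round(atz('w12',Wp(u,540),z),4))
print('scene', [np.round(tri(('sd12',S(*a)),('sc12',(232+(b[0]-400)/5-.4,116+b[1]/5-.4)))[0],4) for a,b in (((162,305),(632,195)),((247,318),(572,168)))])
E
```

```text
tip+x [ 0.6419 -0.0255  0.1331]
tip-x [ 0.5833 -0.0255  0.1241]
body top L [ 0.6253 -0.0255  0.1992]
hole top [ 0.612  -0.0255  0.1742]
548 [ 0.5931 -0.0258  0.13  ]
657 [ 0.6366 -0.0308  0.13  ]
570 [ 0.6001 -0.0324  0.108 ]
624 [ 0.624  -0.0398  0.09  ]
scene [array([ 0.6478, -0.1139,  0.0931]), array([0.582 , 0.0453, 0.1626])]
```

Emit:
{"api": "move_arm", "payload": {"increments": [0,-1,0,0,0.15,0,-1,0,0,0.15,0,0,5,0,0.15,0,0,5,0,0.15,0,0,5,0,0.15,0,0,5,0,0.15,0,0,5,0,0.15,0,0,0,0,0.15]}}

```text
time: 25.15
tool_pos: [0.6096, -0.0341, 0.1845]
tool_rot: [-0.001, 0.746, 0.666, -0.001]
contact_force: [0.3, 0.3, -1.6]
gripper_width: 0.289
grasp_force: 59.1
```

Emit:
{"api": "move_arm", "payload": {"increments": [0,0,5,0,0.15,0,0,5,0,0.15,0,0,5,0,0.15,0,0,5,0,0.15,0,0,4,0,0.15,0,0,3,0,0.15,0,0,0,0,0.15,0,0,0,0,0.15]}}

```text
time: 25.82
tool_pos: [0.6105, -0.0342, 0.1594]
tool_rot: [-0.0, 0.746, 0.666, -0.0]
contact_force: [0.5, -0.7, -0.2]
gripper_width: 0.286
grasp_force: 59.1
```

Emit:
{"api": "move_arm", "payload": {"increments": [0,0,0,0,0.15,0,0,0,0,0.15,0,0,0,0,0.15,0,0,0,0,0.15]}}

```text
time: 26.15
tool_pos: [0.6108, -0.0343, 0.1599]
tool_rot: [0.0, 0.746, 0.666, 0.0]
contact_force: [0.1, -0.9, -1.5]
gripper_width: 0.288
grasp_force: 59.1
```

```bash
python3 - <<'E'
from h import *
p,M,a,s=pose(); print(np.round(p,4),a,s['time'],s['gripper_width'],s['grasp_force'],s['contact_force'],np.abs(s['joint_vel']).max())
E
```

```text
[ 0.6108 -0.0343  0.1599] -0.11397886012658612 26.15 0.288431573592619 59.1022914648056 [ 0.0876145  -0.93036718 -1.53761427] 0.0026847163080446004
```

Emit:
{"api": "move_arm", "payload": {"increments": [0,0,1.5,0,0.15,0,0,1.5,0,0.15,0,0,0,0,0.15,0,0,0,0,0.15,0,0,0,0,0.15,0,0,0,0,0.15,0,0,0,0,0.15,0,0,0,0,0.15]}}

```text
time: 26.82
tool_pos: [0.6106, -0.0343, 0.1567]
tool_rot: [0.0, 0.746, 0.666, 0.0]
contact_force: [-0.5, -0.9, -1.2]
gripper_width: 0.283
grasp_force: 59.1
```

```bash
python3 - <<'E'
from h import *
p,M,a,s=pose(); print(np.round(p,4),a,s['time'],s['gripper_width'],s['grasp_force'],s['contact_force'],np.abs(s['joint_vel']).max())
print(manip.job_done())
E
```

```text
[ 0.6106 -0.0343  0.1567] -0.11403126471731245 26.8167 0.2833656405475374 59.10124719142914 [-0.51253003 -0.89766719 -1.22571155] 0.001598411185430923
the job is handed in; nothing more can be done
None
```

I handed the job in at 26.8 s of the 67 s allowed: both cleats are on their rests and released, and the large clamp is held open over the middle of the long cleat. Force readings showed no contact, but I took no picture after lowering the clamp, and no verdict came back.

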